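# Edge the berry loaf cake out on its board and set it on the scale

### The arm

A 6-joint arm with a two-finger parallel gripper is mounted at the origin on the work surface. World frame = base frame: x ahead of the robot, y to its left, z up, the work surface at z = 0. Lengths are in m, angles in degrees, forces in N, time in s.
With the tool pointing down it reaches from about 0.275 to 0.75 m from the base axis. Payload 10.2 kg.
Tool frame: the origin (TCP) lies at the very end of the fingers, on their centre line; the grasp point (between the pads) lies env.hold_point_z behind it (env.hold_point_z is the distance from the TCP to the grasp point, in m); z points along the fingers, y is the line along which they close (so a half turn about z gives the same grasp; the last joint's range is limited). The gripper opens to 85 mm and grips with 20 to 120 N. Pads are 22 mm wide; open, the fingers measure 114 mm over their backs; the gripper's body (76 mm by 85 mm) begins 54 mm behind the grasp point. The pads swing forward as they close: fully open they stand 13 mm farther back than shut.
Start: joints at [64.263, 17.928, 85.812, -0, 76.261, -12.8], TCP at [0.118, 0.512, 0.231] pointing down, gripper open.
Joint ranges: [-168.41, 168.41], [-55.51, 124.54], [10.69, 146.95], [-70.63, 250.63], [1, 178], [-165.06, 165.06]. Speed limits (degrees/s): [136.94, 136.94, 172.46, 180, 180, 180].

### API

Orientations are given as a 3x3 rotation matrix whose columns are the frame's x, y, z axes.
In Python, from plant import env gives the robot as it stands.
- The arm moves only by the shell command python3 -m crank 'ROWS' [FORCE]. ROWS is JSON, a list of rows, each an object with "travel": the shift along the tool's x, y, z as a fraction of full scale, a list of three; "dr": the turn, a rotation vector about the tool's x, y, z as a fraction of full scale, a list of three; "fingers": the opening, from 0 (shut) to 1 (fully open). A call has 1 to 20 rows; each row is the pose to reach, as a shift and turn from the pose commanded when the call began, along the tool's axes at that moment; what a row does not reach only later rows make up. Full scale, the value 1, is 1000 mm for a shift and pi/2 rad for a turn. A row lasts 1/12 s, in which the tool goes at most 41.7 mm and 7.16 degrees, less where a joint would pass 70% of its speed; a pose out of reach is approached as far as the arm can. A call with a number of a shift or a turn outside -1 to 1 is refused whole. A call with a gripper value outside its range is refused whole. The fingers move at their own pace and stop on an object; FORCE is the grip in N (left out, the last holds). Time passes only in rows, so rows that repeat a pose let the fingers close. It gives the time, the measured TCP pose, the force, the opening and the grip force at its end, in the units of the state.
- env.sense(): the state, without advancing time (a new reading comes with each control period).
- env.read_camera(name): name is "scene" or "top" or "wrist"; returns a dict with "pixels" (384x512x3 uint8, red, green, blue), "depth" (384x512 float32, m along the optical axis (not along the pixel's ray), 0 where there is no reading), "mtx" (3x3 intrinsics, pixels), "dist_coeffs" ([k1, k2, p1, p2, k3] as OpenCV has them; the pictures are not rectified), "world_to_cam" (4x4, takes a point from world to camera coordinates); the wrist camera has in their place "tool_from_camera" (4x4, takes a point from camera to tool coordinates, whose origin is the TCP and whose axes are the flange's). Camera axes: x right, y down, z forward; pixel columns grow to the right and rows downward; lengths in m; the calibration is good to about 2 mm. A picture is of the moment at which its call begins: read the wrist's pose just before it.
- env.hand_in(): hands the job in; it is judged then, once.
Trained networks look in a picture, given as the dict that the camera call returned (one of the last four; its "shot" number tells which), for a name from the list of things; names that differ only in an ending like _2 or _b are one class to them, and where a whole thing is asked for, a point or a joint stands for the part that bears it (a point fixed in the world has none). Each returns a list of dicts, best first, with "score" (0 to 1); they miss things now and then, are a little off and sometimes report something else, mostly with a low value. They report only what shows in the picture. A call takes as long as a camera call. They do not tell look-alikes from the thing itself.
- env.trace(thing, picture): "mask" (384x512 bool, what is visible of it) and "rect" ([left, top, right, bottom] in pixels, round what is visible of it).
- env.tip_of(thing, picture): "centre" ([column, row] in pixels: a listed point, or the origin of a listed thing).
The state is a dict: "time_s": time; "q": joint angles; "qd": joint speeds; "joint_torque": joint torques, N m; "tcp_pos": TCP position; "tcp_rot": TCP orientation; "contact_force": force on the tool from outside, world axes, zero at the start; "wrist_torque": the same for the moment, N m; "opening": finger opening in m; "finger_force": force on a finger pad.
Only numpy, scipy, OpenCV 4.12 (cv2) and the standard library are available. Lean on these libraries where they do the work, as an engineer would, in place of code of your own. Each camera call takes 0.05 s, during which the arm holds its last target. There are 200 camera calls.

### The job

The berry loaf cake (red glaze, three berries) is to be weighed. Without touching the cake, slide its oak board along the display step until the board's front end sticks out over the step's front edge far enough to pinch, then carry the board level to the scale and set it on the round pan, centred and lying flat, with the cake still in its place on the board. Let go, and leave the two other cakes and their boards where they are.

Things in the scene. Friction and masses are not known exactly. Their poses are not given: they have to be found in the camera images.
- shelf: black slatted metal display step, fixed: 280 mm deep (x), 270 mm wide (y), flat top 70 mm above its origin (middle of its footprint, at counter height). -x is its front, facing the robot, its front edge at x = -140 mm. Three cake boards lie on it along its x, gaps about 18 mm, front ends 12 to 35 mm behind the front edge; at least 80 mm of top is free behind them
- shelf_edge (a point): middle of the front edge of the step's top surface (70 mm above the counter); in front of and below it there is nothing but the counter
- board: oak board under the berry loaf, 160 mm long (x) x 60 mm wide (y) x 6 mm thick, 50 g, loose, slides on the step (friction about 0.6). Origin: centre of its underside; z up; its -x end is the front, nearest the step's front edge. The cake covers the middle 82 mm: 39 mm of bare board at each end
- board_front (a point): middle of the front (-x) end face of that board, 80 mm from its origin, 3 mm above its underside
- cake: berry loaf cake, 82 mm long (x) x 46 mm wide (y), 36 mm high, 44 mm to the top of the berries: brown paper case, golden crust, red glaze, three dark red berries; 110 g, stands loose in the middle of the oak board. Origin: centre of its underside. Not to be touched
- choc_cake: bystander: chocolate loaf cake (dark brown, pale drizzle) of the same size, fixed on its own oak board of the same size; loose on the step. Origin: centre of the board's underside
- lemon_cake: bystander: white-iced loaf cake with yellow peel, same size, fixed on its own oak board; loose on the step. Origin: centre of the board's underside
- scale: slate-grey counter scale, fixed: housing 195 (x) x 180 mm, 40 mm high, and above its middle on a neck the round steel pan, 110 mm across, 6 mm thick. It stands left or right of the step. Origin: under the pan's centre at counter height; -x is the side of the display
- pan (a point): centre of the pan's flat top, 76 mm above the counter; the pan does not give
Things that resemble listed ones, but are neither listed nor needed, are in the scene too. What is meant by the board is not green or turquoise, and is the larger of those in its own colour.

How it is judged:
By the outcome, as a careful person would: the job done as asked, in the order asked, and still so for the second after the job is handed in, with the robot touching nothing.
It also fails if it takes over 54 s, if anything falls off the work surface, if the arm or the gripper's body presses on something with over 40 N, if the wrist force passes 120 N, or if a joint passes its speed limit or range.

## Working session

There is one attempt and no reset: what is moved stays moved. The work goes in short steps, Python scripts to look and compute and a shell command to move; the robot and the scene stay as the last step left them, time stands still between calls to the robot, and variables do not carry over. Pictures are saved under pics/ and viewed, at most 10 in all, crops included, and the job is handed in when it is done.

```bash
ls; mkdir -p pics; python3 - <<'E'
from plant import env
import cv2,numpy as np
s=env.sense();print(s['time_s'],s['tcp_pos'],np.round(s['tcp_rot'],3).tolist(),env.hold_point_z,s['opening'],s['contact_force'])
a=[env.read_camera(n) for n in("scene","top")]
im=[cv2.cvtColor(x['pixels'],cv2.COLOR_RGB2BGR) for x in a]
cv2.imwrite('pics/a.png',im[0]);cv2.imwrite('pics/b.png',im[1])
E
```

```text
pics
0.0 [0.11741518 0.51143074 0.23072302] [[-0.975, 0.224, -0.001], [0.224, 0.975, -0.001], [0.0, -0.001, -1.0]] 0.0187 0.08543848209348859 [0.30914192 1.13216743 0.35362238]
```

View pics/a.png

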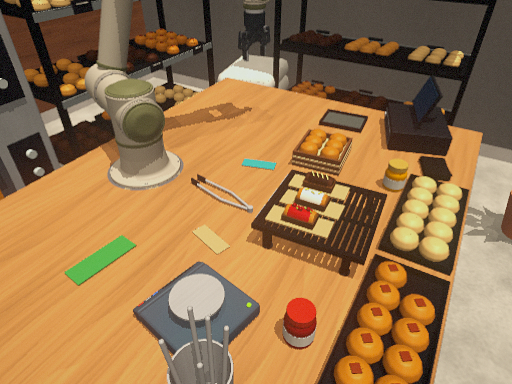

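View pics/b.png

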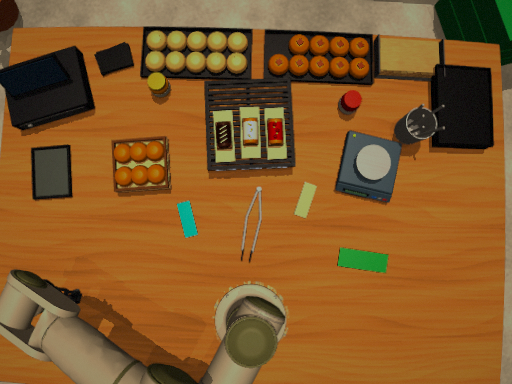

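Scene: berry loaf at (300,213), scale pan at (197,298). Top: berry loaf on board at (276,132), pan at (374,162). Candidates for "the board" (top): oak under the berry loaf (276,132); the choc (224,132) and lemon (250,132) boards; the loose small oak board (305,199); the turquoise one (187,219); the green one (362,260). I choose (276,132), the large oak board under the red glaze.

```bash
cat >h.py <<'E'
from plant import env
import cv2,numpy as np
def cloud(p,T=None):
    """world xyz for each pixel; T=cam->world"""
    d=p['depth'];h,w=d.shape
    u,v=np.meshgrid(np.arange(w),np.arange(h))
    n=cv2.undistortPoints(np.stack([u,v],-1).reshape(-1,1,2).astype(float),p['mtx'],p['dist_coeffs']).reshape(h,w,2)
    c=np.dstack([n*d[...,None],d])
    T=np.linalg.inv(p['world_to_cam']) if T is None else T
    W=c@T[:3,:3].T+T[:3,3]; W[d==0]=np.nan
    return W
def wrist():
    s=env.sense();p=env.read_camera("wrist");T=np.eye(4);T[:3,:3]=s['tcp_rot'];T[:3,3]=s['tcp_pos']
    return p,T@p['tool_from_camera']
def rect(P):
    r=cv2.minAreaRect(P[:,:2].astype(np.float32)*1000);return np.round(r[0],1),np.round(r[1],1),round(r[2],2)
E
python3 - <<'E'
from h import *
p=env.read_camera("top");W=cloud(p)
for t in("shelf","board","cake","choc_cake","lemon_cake","scale","pan","shelf_edge","board_front"):
    try:
        for r in env.tip_of(t,p)[:4]:
            c,rw=np.round(r['centre']).astype(int);print(t,'tip',r['score'],r['centre'],np.round(W[rw,c],4))
        for r in env.trace(t,p)[:4]:
            P=W[r['mask']];P=P[~np.isnan(P[:,0])];print(t,r['score'],r['rect'],rect(P),np.round(np.nanpercentile(P[:,2],[5,50,95]),4))
    except Exception as e: print(t,e)
c=p['pixels'][70:185,195:410]
cv2.imwrite('pics/c.png',cv2.resize(c[...,::-1],None,fx=3.6,fy=3.6,interpolation=cv2.INTER_CUBIC))
E
```

```text
shelf tip 0.6 [248.7, 127.3] [0.5898 0.0212 0.1142]
shelf 0.85 [205.9, 76.2, 297.2, 169.5] (array([613.8,  16.5]), array([290.1, 281.3]), 4.97) [-0.0012  0.0683  0.0739]
board tip 0.92 [187.8, 221.9] [0.3023 0.2065 0.0036]
board tip 0.58 [303.3, 204.4] [ 0.3693 -0.1576  0.0015]
board tip 0.56 [275.8, 136.3] [ 0.5648 -0.0597  0.1157]
board 0.97 [262.4, 107.7, 287.3, 158.5] (array([583.3, -64.6]), array([162.4,  69.3]), 5.32) [0.0703 0.0756 0.0835]
board 0.83 [176.2, 205.1, 197.2, 237.9] (array([311.4, 210. ]), array([110.6,  44.6]), 17.19) [-0.002   0.0034  0.0093]
board 0.8 [337.8, 249.4, 387.0, 275.4] (array([ 194.2, -353.5]), array([161.9,  63.1]), 81.29) [0.0001 0.0054 0.0105]
board 0.79 [293.6, 183.0, 319.6, 218.1] (array([ 384.5, -164.2]), array([ 41.6, 110.6]), 71.16) [-0.0019  0.0035  0.0087]
cake tip 0.57 [277.9, 133.2] [ 0.5752 -0.0659  0.1097]
cake 0.82 [268.5, 116.3, 282.6, 144.8] (array([581.9, -57.5]), array([81. , 42.8]), 1.05) [0.0938 0.107  0.1172]
cake 0.54 [204.0, 74.5, 295.4, 170.1] (array([622.1,  18.9]), array([305.8, 287.7]), 4.41) [-0.0013  0.0683  0.074 ]
choc
[... 924 characters left out ...]
2 -0.0004]
board_front tip 0.85 [310.6, 185.1] [ 0.4312 -0.1828 -0.0028]
board_front tip 0.76 [273.3, 158.8] [ 0.5016 -0.0547  0.072 ]
board_front tip 0.72 [387.5, 258.8] [ 0.1984 -0.4385 -0.0018]
board_front 0.91 [179.5, 199.8, 195.3, 239.3] (array([311.3, 210.3]), array([111.5,  43.4]), 15.65) [-0.0019  0.0035  0.0093]
board_front 0.81 [339.1, 244.1, 386.6, 272.5] (array([ 196.5, -353.3]), array([160.8,  64.7]), 81.79) [-0.0004  0.0053  0.0104]
board_front 0.76 [292.7, 182.0, 313.4, 216.8] (array([ 383.3, -165.4]), array([ 41.5, 108.9]), 71.58) [-0.0019  0.0037  0.0087]
board_front 0.69 [262.8, 107.8, 286.8, 157.6] (array([582. , -60.3]), array([160.8,  58.9]), 4.89) [0.0709 0.0755 0.08  ]
```

View pics/c.png

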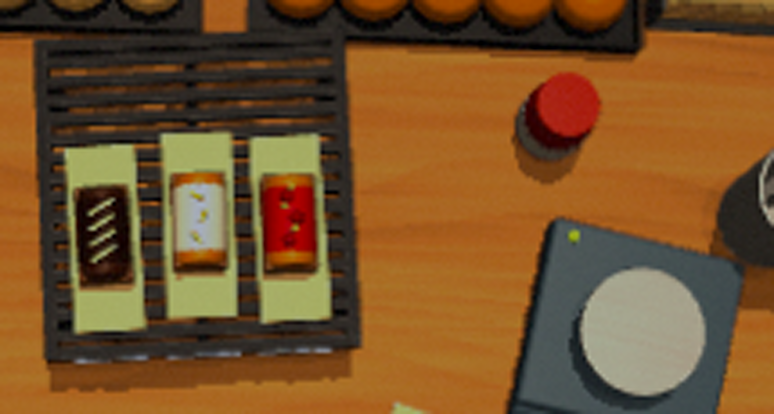

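The crop shows the red-glazed loaf with berries at (290,225) on its 160 mm oak board, rightmost on the step, so the choice holds. The pan is at (643,332). Next I'll refine the geometry.

```bash
cat >>h.py <<'E'
def oak(p,W,zlo=.06,zhi=.09,c=(.58,-.06),r=.12):
    hsv=cv2.cvtColor(p['pixels'],cv2.COLOR_RGB2HSV)
    m=(hsv[...,0]>22)&(hsv[...,0]<42)&(hsv[...,1]>50)&(hsv[...,2]>110)
    with np.errstate(invalid='ignore'): m&=(W[...,2]>zlo)&(W[...,2]<zhi)&(np.hypot(W[...,0]-c[0],W[...,1]-c[1])<r)
    n,l,st,_=cv2.connectedComponentsWithStats(m.astype(np.uint8),connectivity=8)
    return m,l,st
def go(pos,yaw_y,tilt=0):
    """travel and dr to TCP pos with tool y at yaw_y deg, pointing down"""
    s=env.sense();R=np.array(s['tcp_rot']);a=np.radians(yaw_y)
    y=np.array([np.cos(a),np.sin(a),0]);z=np.array([0,0,-1.]);T=np.c_[np.cross(y,z),y,z]
    rv=cv2.Rodrigues(R.T@T)[0].ravel()
    print('travel',np.round(R.T@(np.array(pos)-s['tcp_pos']),4).tolist(),'dr',np.round(rv/(np.pi/2),4).tolist(),'q',np.round(s['q'],1),'t',s['time_s'])
E
python3 - <<'E'
from h import *
for cam in("top","scene"):
    p=env.read_camera(cam);W=cloud(p)
    m,l,st=oak(p,W)
    for i in range(1,len(st)):
        if st[i,4]>25:
            P=W[l==i];print(cam,'oak',st[i],rect(P),np.median(P[:,2]).round(4))
    V=W.reshape(-1,3);V=V[~np.isnan(V[:,0])]
    S=V[(V[:,2]>.062)&(V[:,2]<.095)&(np.abs(V[:,0]-.6)<.2)&(np.abs(V[:,1]-.02)<.2)]
    print('shelf',rect(S))
    Q=V[(abs(V[:,2]-.076)<.012)&(np.hypot(V[:,0]-.5,V[:,1]+.36)<.1)];print('pan',np.round(cv2.minEnclosingCircle(Q[:,:2].astype(np.float32)*1000)[0],1),cv2.minEnclosingCircle(Q[:,:2].astype(np.float32)*1000)[1],np.median(Q,0).round(4),rect(Q))
    H=V[(V[:,2]>.025)&(V[:,2]<.05)&(np.hypot(V[:,0]-.5,V[:,1]+.36)<.16)];print('housing',rect(H))
go([.690,-.0505,.2],94.9)
E
```

```text
top oak [240 107  21  51 490] (array([582.8,  17.5]), array([157.2,  59.6]), 3.45) 0.075
top oak [264 107  23  53 534] (array([582.5, -59.2]), array([160. ,  60.9]), 5.67) 0.0752
shelf (array([611. ,  20.7]), array([283.2, 271.4]), 4.5)
pan [ 503.  -364.1] 55.92709732055664 [ 0.5024 -0.3638  0.0753] (array([ 502.7, -363.8]), array([107.9, 108.6]), 32.22)
housing (array([ 515.9, -381.8]), array([212. , 250.5]), 77.71)
shelf (array([611.9,  19.4]), array([282.4, 274.9]), 4.29)
pan [ 503.6 -365.8] 55.650753021240234 [ 0.5043 -0.3675  0.0752] (array([ 504.5, -365.9]), array([107.7, 109.5]), 39.79)
housing (array([ 515.9, -381.9]), array([203.7, 241. ]), 78.33)
travel [-0.6838, -0.4197, 0.0313] dr [-0.0, -0.0, -0.1982] q [ 64.3  17.9  85.8  -0.   76.3 -12.8] t 1.15
```

```bash
python3 -m crank '[{"travel":[-0.684,-0.42,0.03],"dr":[0,0,-0.2],"fingers":0},{"travel":[-0.684,-0.42,0.03],"dr":[0,0,-0.2],"fingers":0},{"travel":[-0.684,-0.42,0.03],"dr":[0,0,-0.2],"fingers":0},{"travel":[-0.684,-0.42,0.03],"dr":[0,0,-0.2],"fingers":0},{"travel":[-0.684,-0.42,0.03],"dr":[0,0,-0.2],"fingers":0},{"travel":[-0.684,-0.42,0.03],"dr":[0,0,-0.2],"fingers":0},{"travel":[-0.684,-0.42,0.03],"dr":[0,0,-0.2],"fingers":0},{"travel":[-0.684,-0.42,0.03],"dr":[0,0,-0.2],"fingers":0},{"travel":[-0.684,-0.42,0.03],"dr":[0,0,-0.2],"fingers":0},{"travel":[-0.684,-0.42,0.03],"dr":[0,0,-0.2],"fingers":0},{"travel":[-0.684,-0.42,0.03],"dr":[0,0,-0.2],"fingers":0},{"travel":[-0.684,-0.42,0.03],"dr":[0,0,-0.2],"fingers":0},{"travel":[-0.684,-0.42,0.03],"dr":[0,0,-0.2],"fingers":0},{"travel":[-0.684,-0.42,0.03],"dr":[0,0,-0.2],"fingers":0},{"travel":[-0.684,-0.42,0.03],"dr":[0,0,-0.2],"fingers":0},{"travel":[-0.684,-0.42,0.03],"dr":[0,0,-0.2],"fingers":0},{"travel":[-0.684,-0.42,0.03],"dr":[0,0,-0.2],"fingers":0},{"travel":[-0.684,-0.42,0.03],"dr":[0,0,-0.2],"fingers":0},{"travel":[-0.684,-0.42,0.03],"dr":[0,0,-0.2],"fingers":0},{"travel":[-0.684,-0.42,0.03],"dr":[0,0,-0.2],"fingers":0}]' 30
python3 - <<'E'
from h import *
go([.690,-.0505,.2],95)
p,T=wrist();W=cloud(p,T)
m,l,st=oak(p,W)
for i in range(1,len(st)):
    if st[i,4]>100: P=W[l==i];print('oak',st[i],rect(P),np.median(P[:,2]).round(4))
cv2.imwrite('pics/d.png',p['pixels'][...,::-1])
E
```

```text
time_s: 2.82
tcp_pos: [0.6919, -0.0545, 0.2]
tcp_rot: [[-0.996, -0.086, -0.0], [-0.086, 0.996, -0.001], [0.0, -0.0, -1.0]]
contact_force: [-0.5, 0.5, -0.1]
opening: -0.0001
finger_force: 0.0
travel [0.0015, 0.0042, 0.0] dr [-0.0003, -0.0003, -0.001] q [ -14.1   41.7   53.4   -0.    85.  -109. ] t 2.8167
oak [256   0  41  11 258] (array([535.1, -52.2]), array([ 7.5, 33.8]), 2.78) 0.0762
oak [320   0  31  28 480] (array([537.3,  -2. ]), array([21.2, 25.1]), 6.27) 0.0762
oak [373   0  16  17 206] (array([528.8,  36.4]), array([12.1, 12.8]), 0.84) 0.0763
oak [ 309  120   65   40 1576] (array([643.5,  21.2]), array([37.7, 57.5]), 2.11) 0.0761
oak [232 143  19  10 122] (array([658.6, -73.1]), array([ 8.9, 17.6]), 5.83) 0.0761
```

View pics/d.png

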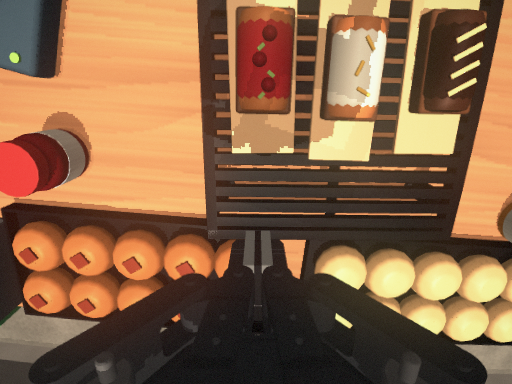

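Wrist view: the berry loaf's board has its back end at row about 153, columns 232–296, with open slats behind it and the shut fingers at (260,300).

```bash
python3 - <<'E'
from h import *
p,T=wrist();W=cloud(p,T)
for c in(233,238,245,255,265,275,285,290,295):
    z=W[120:175,c]; k=np.where(z[:,2]>.0735)[0]; print(c,np.round(z[k[-1]],4),120+k[-1])
for r in(120,130,140,148):
    z=W[r,215:310];k=np.where(z[:,2]>.0735)[0];print(r,np.round(z[k[0]],4),np.round(z[k[-1]],4))
s=W[200:230,230:290].reshape(-1,3);print('slat z',np.nanpercentile(s[:,2],[50,90,99]))
E
```

```text
233 [ 0.6633 -0.0819  0.0756] 151
238 [ 0.6639 -0.0771  0.0752] 152
245 [ 0.6633 -0.0704  0.0757] 152
255 [ 0.6623 -0.0608  0.0767] 152
265 [ 0.6616 -0.0512  0.076 ] 152
275 [ 0.6608 -0.0416  0.0755] 152
285 [ 0.6601 -0.032   0.075 ] 152
290 [ 0.6598 -0.0271  0.0745] 152
295 [ 0.6582 -0.0226  0.0756] 151
120 [ 0.6343 -0.0845  0.0762] [ 0.6292 -0.0254  0.0765]
130 [ 0.6435 -0.0832  0.0751] [ 0.6384 -0.0251  0.0759]
140 [ 0.6527 -0.0825  0.0762] [ 0.6476 -0.0241  0.0769]
148 [ 0.6605 -0.0822  0.075 ] [ 0.6553 -0.023   0.076 ]
slat z [0.06971777 0.07074548 0.0714431 ]
```

```bash
python3 -m crank '[{"travel":[0.001,0.004,0.04],"dr":[0,0,0],"fingers":0},{"travel":[0.001,0.004,0.08],"dr":[0,0,0],"fingers":0},{"travel":[0.001,0.004,0.11],"dr":[0,0,0],"fingers":0},{"travel":[0.001,0.004,0.12],"dr":[0,0,0],"fingers":0},{"travel":[0.001,0.004,0.125],"dr":[0,0,0],"fingers":0},{"travel":[0.001,0.004,0.1275],"dr":[0,0,0],"fingers":0},{"travel":[0.001,0.004,0.1275],"dr":[0,0,0],"fingers":0}]'
python3 -m crank '[{"travel":[0.004,0,0],"dr":[0,0,0],"fingers":0},{"travel":[0.008,0,0],"dr":[0,0,0],"fingers":0},{"travel":[0.011,0,0],"dr":[0,0,0],"fingers":0},{"travel":[0.014,0,0],"dr":[0,0,0],"fingers":0},{"travel":[0.016,0,0],"dr":[0,0,0],"fingers":0},{"travel":[0.018,0,0],"dr":[0,0,0],"fingers":0},{"travel":[0.020,0,0],"dr":[0,0,0],"fingers":0},{"travel":[0.022,0,0],"dr":[0,0,0],"fingers":0},{"travel":[0.025,0,0],"dr":[0,0,0],"fingers":0},{"travel":[0.028,0,0],"dr":[0,0,0],"fingers":0},{"travel":[0.031,0,0],"dr":[0,0,0],"fingers":0},{"travel":[0.034,0,0],"dr":[0,0,0],"fingers":0},{"travel":[0.037,0,0],"dr":[0,0,0],"fingers":0},{"travel":[0.040,0,0],"dr":[0,0,0],"fingers":0}]'
cat > m.py <<'E'
from h import *
p=env.read_camera("top");W=cloud(p);s=env.sense();print(s['tcp_pos'],s['contact_force'])
m,l,st=oak(p,W,c=(.52,-.06),r=.2)
for i in range(1,len(st)):
    if st[i,4]>25:
        P=W[l==i];print('oak',st[i],rect(P))
hsv=cv2.cvtColor(p['pixels'],cv2.COLOR_RGB2HSV)
r=((hsv[...,0]<8)|(hsv[...,0]>172))&(hsv[...,1]>130)&(W[...,2]>.085)&(W[...,2]<.14)&(abs(W[...,1]+.06)<.05)
if r.sum()>10: print('cake red',r.sum(),rect(W[r]))
E
python3 m.py
```

```text
time_s: 3.5
tcp_pos: [0.6896, -0.0469, 0.0756]
tcp_rot: [[-0.996, -0.089, 0.003], [-0.089, 0.996, -0.001], [-0.003, -0.001, -1.0]]
contact_force: [0.2, -0.2, -0.1]
opening: 0.0002
finger_force: 0.0
time_s: 4.67
tcp_pos: [0.6488, -0.0505, 0.074]
tcp_rot: [[-0.996, -0.088, 0.001], [-0.088, 0.996, -0.0], [-0.001, -0.0, -1.0]]
contact_force: [3.2, 0.2, 2.5]
opening: -0.0001
finger_force: 1.6
[ 0.6483968  -0.05052902  0.07396744] [1.49514729 0.68802357 2.99513333]
oak [240 107   6  18  60] (array([635. ,  47.8]), array([14.5, 55.7]), 79.01)
oak [214 110  21  53 396] (array([568.3,  97.6]), array([159.9,  59.4]), 5.42)
oak [283 154   5  12  38] (array([501. , -91.5]), array([12.3, 34.6]), 89.08)
```

```bash
python3 - <<'E'
from h import *
p,T=wrist();W=cloud(p,T)
q=env.read_camera("scene")
a=p['pixels'][0:300,130:430];b=cv2.resize(q['pixels'][160:280,240:400],(400,300),interpolation=cv2.INTER_CUBIC)
cv2.imwrite('pics/e.png',np.hstack([a,b])[...,::-1])
s=env.sense();print(s['tcp_pos'],s['contact_force'],s['time_s'])
for c in(225,235,245,255,265,275,285):
    z=W[:,c];k=np.where((z[:,2]>.0735)&(z[:,2]<.079)&(z[:,0]<.66))[0];print(c,k[-1] if len(k) else 0,np.round(z[k[-1]],4) if len(k) else 0)
E
```

```text
[ 0.64859248 -0.05045227  0.07384041] [ 1.09414458 -0.09730804  2.27747151] 4.8167
225 230 [ 0.6405 -0.0691  0.0754]
235 229 [ 0.6392 -0.0636  0.0758]
245 229 [ 0.6384 -0.058   0.0764]
255 229 [ 0.6383 -0.0525  0.0755]
265 229 [ 0.6376 -0.0469  0.076 ]
275 229 [ 0.6371 -0.0414  0.076 ]
285 229 [ 0.6366 -0.0358  0.0759]
```

View pics/e.png

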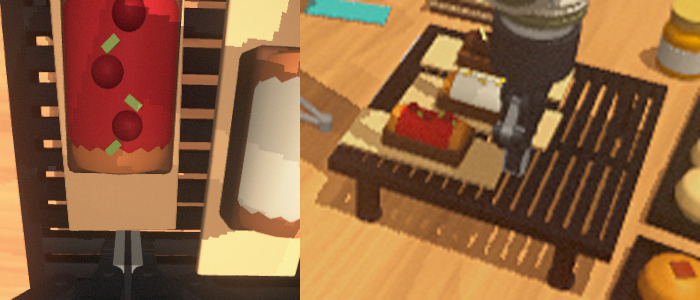

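The fingertips sit flush on the back end at row 229, the board has moved about 24 mm, and the cake hasn't shifted on it. I'll push 40 mm more.

```bash
python3 -m crank '[{"travel":[0.001,0,0],"dr":[0,0,0],"fingers":0},{"travel":[0.003,0,0],"dr":[0,0,0],"fingers":0},{"travel":[0.006,0,0],"dr":[0,0,0],"fingers":0},{"travel":[0.009,0,0],"dr":[0,0,0],"fingers":0},{"travel":[0.012,0,0],"dr":[0,0,0],"fingers":0},{"travel":[0.015,0,0],"dr":[0,0,0],"fingers":0},{"travel":[0.018,0,0],"dr":[0,0,0],"fingers":0},{"travel":[0.021,0,0],"dr":[0,0,0],"fingers":0},{"travel":[0.024,0,0],"dr":[0,0,0],"fingers":0},{"travel":[0.027,0,0],"dr":[0,0,0],"fingers":0},{"travel":[0.030,0,0],"dr":[0,0,0],"fingers":0},{"travel":[0.033,0,0],"dr":[0,0,0],"fingers":0},{"travel":[0.036,0,0],"dr":[0,0,0],"fingers":0},{"travel":[0.038,0,0],"dr":[0,0,0],"fingers":0},{"travel":[0.040,0,0],"dr":[0,0,0],"fingers":0},{"travel":[0.040,0,0],"dr":[0,0,0],"fingers":0}]'
python3 - <<'E'
from h import *
p,T=wrist();W=cloud(p,T)
q=env.read_camera("scene")
s=env.sense();print(s['tcp_pos'],s['contact_force'],s['time_s'])
for c in(225,235,245,255,265,275,285):
    z=W[:,c];k=np.where((z[:,2]>.0735)&(z[:,2]<.079)&(z[:,0]<.66))[0];print(c,k[-1] if len(k) else 0,np.round(z[k[-1]],4) if len(k) else 0)
E
```

```text
time_s: 6.15
tcp_pos: [0.6088, -0.054, 0.0738]
tcp_rot: [[-0.996, -0.088, -0.0], [-0.088, 0.996, 0.0], [0.0, 0.0, -1.0]]
contact_force: [1.2, 0.0, 2.8]
opening: 0.0001
finger_force: 1.4
[ 0.60882576 -0.05399152  0.07371919] [0.61244953 0.24419424 4.41569738] 6.25
225 230 [ 0.6008 -0.0726  0.0754]
235 230 [ 0.6001 -0.067   0.0757]
245 229 [ 0.599  -0.0615  0.0756]
255 231 [ 0.5981 -0.0559  0.079 ]
265 231 [ 0.5977 -0.0505  0.0789]
275 228 [ 0.5968 -0.0449  0.076 ]
285 228 [ 0.5956 -0.0396  0.0775]
```

```bash
python3 -m crank '[{"travel":[-0.006,0,0],"dr":[0,0,0],"fingers":0},{"travel":[-0.012,0,0],"dr":[0,0,0],"fingers":0},{"travel":[-0.015,0,-0.03],"dr":[0,0,0],"fingers":0},{"travel":[-0.015,0,-0.07],"dr":[0,0,0],"fingers":0},{"travel":[-0.015,0,-0.11],"dr":[0,0,0],"fingers":0},{"travel":[-0.015,0,-0.15],"dr":[0,0,0],"fingers":0},{"travel":[0.01,0,-0.17],"dr":[0,0,0],"fingers":0.5},{"travel":[0.05,0,-0.17],"dr":[0,0,0],"fingers":1},{"travel":[0.09,0,-0.17],"dr":[0,0,0],"fingers":1},{"travel":[0.13,0,-0.17],"dr":[0,0,0],"fingers":1},{"travel":[0.15,0,-0.17],"dr":[0,0,0],"fingers":1},{"travel":[0.15,0,-0.17],"dr":[0,0,0],"fingers":1},{"travel":[0.15,0,-0.17],"dr":[0,0,0],"fingers":1}]'
python3 - <<'E'
from h import *
p,T=wrist();W=cloud(p,T)
cv2.imwrite('pics/f.png',p['pixels'][...,::-1])
q=env.read_camera("top");V=cloud(q);s=env.sense();print(s['tcp_pos'],s['time_s'])
for n,a,b in(("w",p,W),("t",q,V)):
    m,l,st=oak(a,b,c=(.52,-.06),r=.2)
    for i in range(1,len(st)):
        if st[i,4]>40: print(n,st[i],rect(b[l==i]),np.median(b[l==i][:,2]))
q=env.read_camera("scene");cv2.imwrite('pics/g.png',cv2.resize(q['pixels'][160:280,220:380],(800,600),interpolation=cv2.INTER_CUBIC)[...,::-1])
E
```

```text
time_s: 7.33
tcp_pos: [0.4598, -0.0674, 0.2442]
tcp_rot: [[-0.996, -0.088, 0.0], [-0.088, 0.996, -0.0], [-0.0, -0.0, -1.0]]
contact_force: [0.6, -0.2, -0.6]
opening: 0.0831
finger_force: 0.0
[ 0.46060739 -0.06729263  0.24373714] 7.4333
w [ 225  154   53  122 2690] (array([520.3, -67.1]), array([159. ,  58.6]), 6.99) 0.07610450707838365
w [357 208  42  43 838] (array([520.6,  87.5]), array([58.3, 47.4]), 4.92) 0.07617077924411719
w [ 289  212   56  106 1697] (array([583. ,  19.1]), array([159.4,  60.9]), 3.52) 0.07607727091847499
t [240 107  20  51 451] (array([583.2,  19.2]), array([157. ,  58.5]), 1.74) 0.07514766619634572
t [214 110  21  53 430] (array([568.8,  97.7]), array([159. ,  59.5]), 5.29) 0.07534729381261296
t [270 171  20   9 102] (array([452.7, -75.4]), array([25.2, 57.9]), 1.25) 0.07527273581112559
```

View pics/f.png

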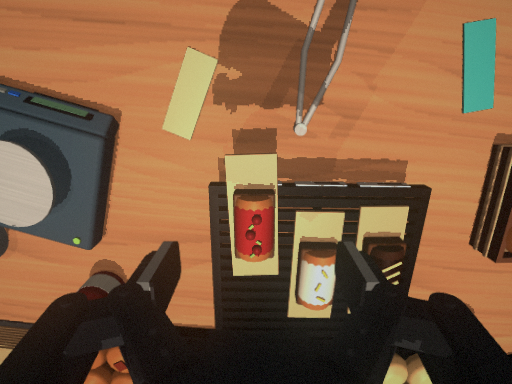

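Wrist view: the board now sticks out from the step's edge (row 185) to row 154, columns 225–278. The cake is still centred on it and the other two haven't moved. Next come precise numbers.

```bash
python3 - <<'E'
from h import *
p,T=wrist();W=cloud(p,T)
for c in(229,236,244,252,260,268,274):
    z=W[:,c];k=np.where((z[:,2]>.072)&(z[:,2]<.08))[0];print(c,np.round(z[k[0]],4))
for r in(160,166,172,178,184):
    z=W[r,200:300];k=np.where(z[:,2]>.0725)[0];print(r,np.round(z[k[0]],4),np.round(z[k[-1]],4))
for c in(213,217,221,285,290,295,300):
    z=W[:,c];k=np.where((z[:,2]>.064)&(z[:,2]<.08))[0];print('edge',c,np.round(z[k[0]],4))
E
```

```text
229 [ 0.4436 -0.1006  0.0747]
236 [ 0.4422 -0.0929  0.0726]
244 [ 0.4411 -0.0838  0.0745]
252 [ 0.4401 -0.0748  0.0753]
260 [ 0.4393 -0.0659  0.0752]
268 [ 0.4378 -0.0569  0.0729]
274 [ 0.437  -0.0503  0.0741]
160 [ 0.4508 -0.1057  0.076 ] [ 0.4454 -0.0472  0.0764]
166 [ 0.4575 -0.1041  0.0765] [ 0.4521 -0.0465  0.0773]
172 [ 0.4647 -0.1038  0.0757] [ 0.4595 -0.0444  0.0754]
178 [ 0.4715 -0.1022  0.0763] [ 0.4666 -0.0436  0.0752]
184 [ 0.4788 -0.1018  0.0762] [ 0.4737 -0.0429  0.0757]
edge 213 [ 0.4821 -0.1177  0.0702]
edge 217 [ 0.4821 -0.1137  0.0647]
edge 221 [ 0.4822 -0.1086  0.0672]
edge 285 [ 0.4759 -0.0322  0.0652]
edge 290 [ 0.4756 -0.0261  0.0643]
edge 295 [ 0.4745 -0.0205  0.0663]
edge 300 [ 0.4729 -0.0145  0.0656]
```

```bash
cat >>h.py <<'E'
def go2(pos,yaw_y,tilt=0):
    s=env.sense();R=np.array(s['tcp_rot']);a=np.radians(yaw_y);t=np.radians(tilt)
    y=np.array([np.cos(a),np.sin(a),0]);bx=np.array([np.sin(a),-np.cos(a),0]);z=np.sin(t)*bx-np.cos(t)*np.array([0,0,1])
    T=np.c_[np.cross(y,z),y,z];rv=cv2.Rodrigues(R.T@T)[0].ravel()
    print('travel',np.round(R.T@(np.array(pos)-s['tcp_pos']),4).tolist(),'dr',np.round(rv/(np.pi/2),4).tolist(),'q',np.round(s['q'],1),'t',s['time_s'],s['opening'])
E
python3 -c "
from h import *
go2([.459,-.074,.15],97.5,15);go2([.459,-.074,.055],97.5,15)"
```

```text
travel [0.0021, -0.0067, 0.0934] dr [-0.0033, -0.167, -0.0267] q [ -22.8    9.8   94.3    0.    75.9 -117.9] t 7.5333 0.08563009282476913
travel [0.002, -0.0067, 0.1884] dr [-0.0033, -0.167, -0.0267] q [ -22.8    9.8   94.3    0.    75.9 -117.9] t 7.5333 0.08563009282476913
```

View pics/g.png

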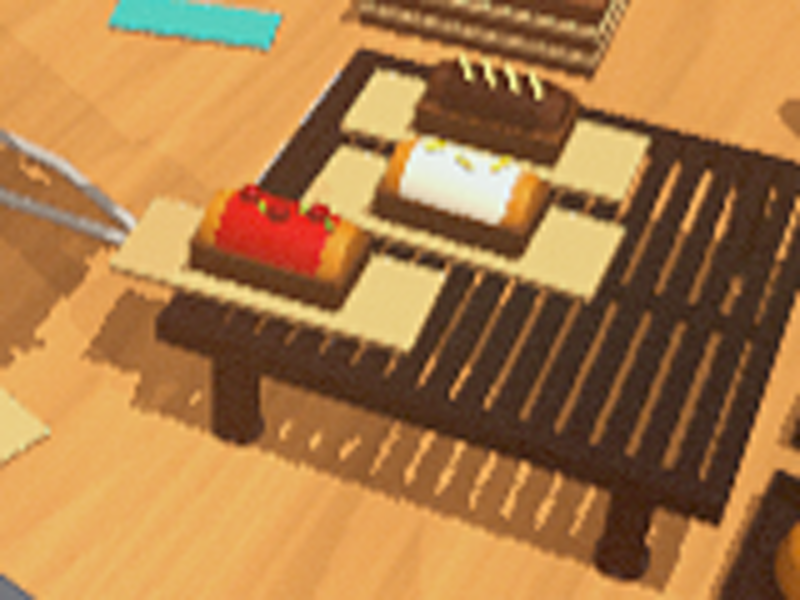

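Scene crop: the board overhangs the step's edge at left (front end about (150,225)), lies flat, and the cake is centred.

```bash
python3 -m crank '[{"travel":[0.002,-0.007,0.03],"dr":[0,-0.08,-0.015],"fingers":1},{"travel":[0.002,-0.007,0.06],"dr":[0,-0.14,-0.027],"fingers":1},{"travel":[0.002,-0.007,0.09],"dr":[0,-0.167,-0.027],"fingers":1},{"travel":[0.002,-0.007,0.09],"dr":[0,-0.167,-0.027],"fingers":1},{"travel":[0.002,-0.007,0.11],"dr":[0,-0.167,-0.027],"fingers":1},{"travel":[0.002,-0.007,0.13],"dr":[0,-0.167,-0.027],"fingers":1},{"travel":[0.002,-0.007,0.15],"dr":[0,-0.167,-0.027],"fingers":1},{"travel":[0.002,-0.007,0.165],"dr":[0,-0.167,-0.027],"fingers":1},{"travel":[0.002,-0.007,0.178],"dr":[0,-0.167,-0.027],"fingers":1},{"travel":[0.002,-0.007,0.188],"dr":[0,-0.167,-0.027],"fingers":1},{"travel":[0.002,-0.007,0.188],"dr":[0,-0.167,-0.027],"fingers":1},{"travel":[0.002,-0.007,0.188],"dr":[0,-0.167,-0.027],"fingers":1}]'
python3 - <<'E'
from h import *
go2([.459,-.074,.055],97.5,15)
p,T=wrist();q=env.read_camera("scene")
b=cv2.resize(q['pixels'][160:280,200:350],(375,300),interpolation=cv2.INTER_CUBIC)
cv2.imwrite('pics/i.png',np.hstack([cv2.resize(p['pixels'],(400,300)),b])[...,::-1])
E
```

```text
time_s: 8.53
tcp_pos: [0.4596, -0.0745, 0.0566]
tcp_rot: [[-0.957, -0.131, 0.258], [-0.128, 0.991, 0.029], [-0.259, -0.005, -0.966]]
contact_force: [-0.6, 0.2, 0.9]
opening: 0.0855
finger_force: 0.0
travel [0.0009, 0.0006, 0.0014] dr [-0.0032, 0.0002, 0.001] q [ -28.5   18.5  117.9   16.1   32.3 -138.9] t 8.5333 0.08549502119921341
```

View pics/i.png

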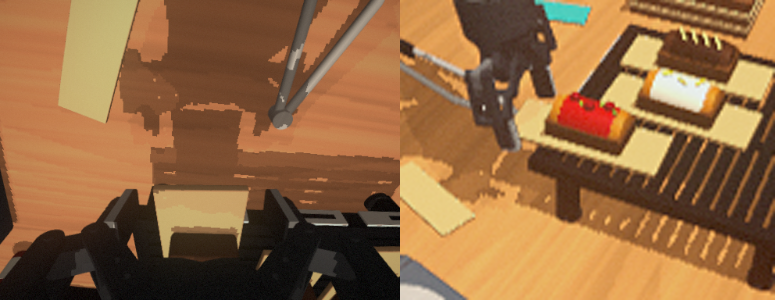

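The board's front end sits between the two fingers (front edge at (200,190)) and the body is clear of the cake. Closing now.

```bash
python3 -m crank '[{"travel":[0,0,0],"dr":[0,0,0],"fingers":0.8},{"travel":[0,0,0],"dr":[0,0,0],"fingers":0.75},{"travel":[0,0,0],"dr":[0,0,0],"fingers":0.7},{"travel":[0,0,0],"dr":[0,0,0],"fingers":0.6},{"travel":[0,0,0],"dr":[0,0,0],"fingers":0.5},{"travel":[0,0,0],"dr":[0,0,0],"fingers":0.3},{"travel":[0,0,0],"dr":[0,0,0],"fingers":0.3},{"travel":[0,0,0],"dr":[0,0,0],"fingers":0.3}]' 100
python3 -m crank '[{"travel":[0.0003,0,-0.001],"dr":[0,0,0],"fingers":0.3},{"travel":[0.0008,0,-0.003],"dr":[0,0,0],"fingers":0.3},{"travel":[0.0016,0,-0.006],"dr":[0,0,0],"fingers":0.3},{"travel":[0.0026,0,-0.01],"dr":[0,0,0],"fingers":0.3},{"travel":[0.0026,0,-0.01],"dr":[0,0,0],"fingers":0.3},{"travel":[0.0026,0,-0.01],"dr":[0,0,0],"fingers":0.3}]'
cat > n.py <<'E'
from h import *
import sys
p,T=wrist();q=env.read_camera("scene")
for n,a,W in(("w",p,cloud(p,T)),("s",q,cloud(q))):
    s=env.sense();m,l,st=oak(a,W,zlo=.06,zhi=.2,c=s['tcp_pos'][:2]+np.array([.04,0]),r=.12)
    for i in range(1,len(st)):
        if st[i,4]>40:
            P=W[l==i];A=np.c_[P[:,:2],np.ones(len(P))];k=np.linalg.lstsq(A,P[:,2],rcond=None)[0]
            print(n,st[i],rect(P),'z',np.median(P[:,2]).round(4),'slope deg',np.degrees(k[:2]).round(2))
x=max(0,int(sys.argv[2]));y=int(sys.argv[3])
b=cv2.resize(q['pixels'][y:y+120,x:x+150],(375,300),interpolation=cv2.INTER_CUBIC)
cv2.imwrite(sys.argv[1],np.hstack([cv2.resize(p['pixels'],(400,300)),b])[...,::-1])
E
python3 n.py pics/j.png 200 160
```

```text
time_s: 9.3
tcp_pos: [0.4586, -0.0746, 0.0567]
tcp_rot: [[-0.957, -0.13, 0.259], [-0.127, 0.991, 0.028], [-0.26, -0.006, -0.966]]
contact_force: [-5.2, -0.3, 10.6]
opening: 0.0573
finger_force: 103.4
time_s: 9.8
tcp_pos: [0.4532, -0.075, 0.0649]
tcp_rot: [[-0.957, -0.13, 0.258], [-0.127, 0.992, 0.028], [-0.259, -0.006, -0.966]]
contact_force: [0.1, -1.5, -1.5]
opening: 0.0571
finger_force: 106.4
```

View pics/j.png

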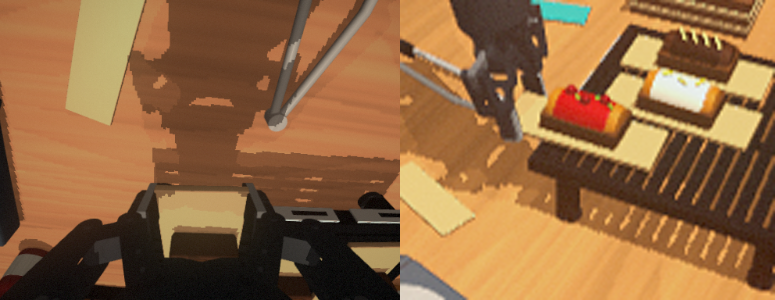

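The force is now the full 1.6 N weight and the board is clear of the step with the cake in place. I'll lift it straight up and check that it's level.

```bash
python3 -m crank '[{"travel":[-0.001,0,-0.003],"dr":[0,0,0],"fingers":0.3},{"travel":[-0.002,0,-0.008],"dr":[0,0,0],"fingers":0.3},{"travel":[-0.004,0,-0.015],"dr":[0,0,0],"fingers":0.3},{"travel":[-0.006,0,-0.022],"dr":[0,0,0],"fingers":0.3},{"travel":[-0.008,0,-0.03],"dr":[0,0,0],"fingers":0.3},{"travel":[-0.010,0,-0.038],"dr":[0,0,0],"fingers":0.3},{"travel":[-0.012,0,-0.046],"dr":[0,0,0],"fingers":0.3},{"travel":[-0.014,0,-0.053],"dr":[0,0,0],"fingers":0.3},{"travel":[-0.015,0,-0.057],"dr":[0,0,0],"fingers":0.3},{"travel":[-0.0155,0,-0.058],"dr":[0,0,0],"fingers":0.3},{"travel":[-0.0155,0,-0.058],"dr":[0,0,0],"fingers":0.3}]'
cat > n2.py <<'E'
from h import *
import sys
q=env.read_camera("scene");p=env.read_camera("top");s=env.sense();R=np.array(s['tcp_rot']);t=np.array(s['tcp_pos'])
f=np.array([R[1,1],-R[0,1],0]);f/=np.linalg.norm(f);l=np.array([-f[1],f[0],0])
for n,a in(("scene",q),("top",p)):
    W=cloud(a);D=W-t;u=D@f;v=D@l
    hsv=cv2.cvtColor(a['pixels'],cv2.COLOR_RGB2HSV)
    with np.errstate(invalid='ignore'):
        red=((hsv[...,0]<8)|(hsv[...,0]>172))&(hsv[...,1]>120)&(u>-.02)&(u<.16)&(abs(v)<.05)&(D[...,2]>.02)
        b=(u>.11)&(u<.15)&(abs(v)<.028)&(D[...,2]>-.02)&(D[...,2]<.04)
        fr=(u>-.02)&(u<.16)&(abs(v)<.036)&(D[...,2]>-.02)&(D[...,2]<.04)&(hsv[...,0]>16)
    for nm,m in(("red",red),("back",b),("all",fr)):
        if m.sum()>8:
            P=D[m];uu=P@f;vv=P@l;k=np.polyfit(uu,P[:,2],1);print(n,nm,m.sum(),'u',np.percentile(uu,[1,50,99]).round(4),'v',np.percentile(vv,[1,50,99]).round(4),'z',np.percentile(P[:,2]+t[2],[5,50,95]).round(4),'pitch',np.degrees(k[0]).round(2))
x,y=int(sys.argv[2]),int(sys.argv[3])
cv2.imwrite(sys.argv[1],cv2.resize(q['pixels'][y:y+120,x:x+160],(800,600),interpolation=cv2.INTER_CUBIC)[...,::-1])
print(t.round(4),s['contact_force'].round(2),s['time_s'],'fwd yaw',np.degrees(np.arctan2(f[1],f[0])).round(2),'q',np.round(s['q'],1))
E
python3 n2.py pics/k.png 210 130
```

```text
time_s: 10.82
tcp_pos: [0.4532, -0.0747, 0.1251]
tcp_rot: [[-0.957, -0.13, 0.258], [-0.127, 0.992, 0.028], [-0.26, -0.006, -0.966]]
contact_force: [-0.0, 0.6, -2.2]
opening: 0.0574
finger_force: 106.4
scene red 305 u [-0.0141  0.063   0.0896] v [-0.0256 -0.0121  0.0307] z [0.163  0.1746 0.185 ] pitch -10.22
scene back 210 u [0.1102 0.1271 0.1426] v [-0.0279 -0.0018  0.0263] z [0.1389 0.1409 0.1424] pitch -2.38
scene all 552 u [-0.0135  0.1025  0.1422] v [-0.0322 -0.0099  0.0296] z [0.1395 0.1415 0.144 ] pitch -0.8
top red 277 u [0.0373 0.0633 0.0908] v [-0.0186  0.004   0.0239] z [0.1622 0.1748 0.1857] pitch -1.82
top back 201 u [0.1105 0.1257 0.1411] v [-0.0274  0.0003  0.0272] z [0.1367 0.141  0.1449] pitch -0.34
top all 369 u [0.0198 0.1147 0.1409] v [-0.031  -0.0042  0.0289] z [0.1369 0.1414 0.1566] pitch -2.19
[ 0.453  -0.0746  0.1245] [-0.38 -0.11 -1.95] 10.9167 fwd yaw 7.47 q [ -29.    10.1  115.3   12.7   42.9 -135. ]
```

View pics/k.png

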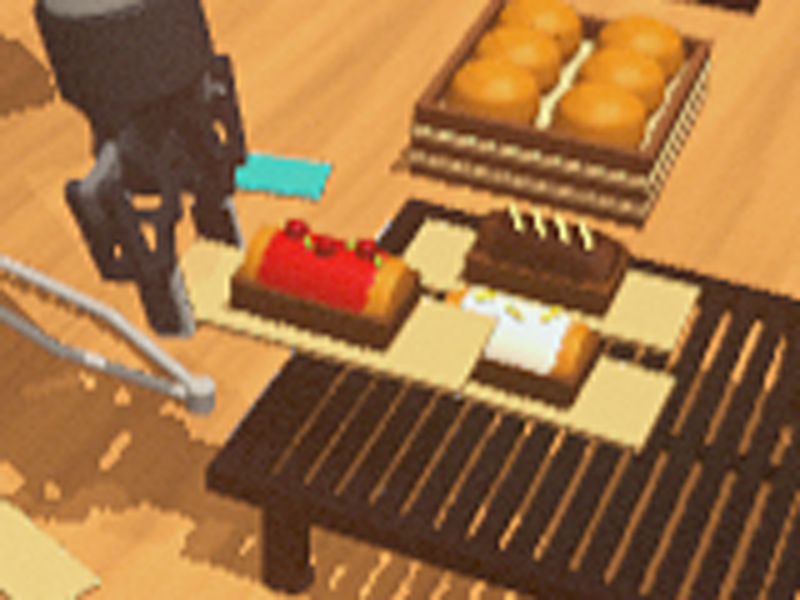

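Level to within about 2°, with the cake centred; the board's back end is at (470,365) in the crop. Now I'll work out the carry to the scale.

```bash
python3 -c "
from h import *
go2([.4442,-.3492,.1245],75,16.5)"
```

```text
travel [0.0432, -0.2712, -0.0102] dr [0.0646, -0.0159, 0.2411] q [ -29.    10.1  115.3   12.7   42.9 -135. ] t 10.9167 0.0570009256274179
```

```bash
python3 -m crank '[{"travel":[0.0004,-0.0027,-0.0001],"dr":[0.0006,-0.0002,0.0024],"fingers":0.3},{"travel":[0.0014,-0.009,-0.0003],"dr":[0.0021,-0.0005,0.008],"fingers":0.3},{"travel":[0.0028,-0.0176,-0.0007],"dr":[0.0042,-0.001,0.0157],"fingers":0.3},{"travel":[0.0048,-0.03,-0.0011],"dr":[0.0071,-0.0017,0.0265],"fingers":0.3},{"travel":[0.0071,-0.0447,-0.0017],"dr":[0.0107,-0.0026,0.0398],"fingers":0.3},{"travel":[0.01,-0.063,-0.0024],"dr":[0.015,-0.0037,0.056],"fingers":0.3},{"travel":[0.013,-0.0814,-0.0031],"dr":[0.0194,-0.0048,0.0723],"fingers":0.3},{"travel":[0.0159,-0.0995,-0.0037],"dr":[0.0237,-0.0058,0.0885],"fingers":0.3},{"travel":[0.0187,-0.1174,-0.0044],"dr":[0.028,-0.0069,0.1044],"fingers":0.3},{"travel":[0.0216,-0.1356,-0.0051],"dr":[0.0323,-0.008,0.1206],"fingers":0.3},{"travel":[0.0245,-0.1538,-0.0058],"dr":[0.0366,-0.009,0.1367],"fingers":0.3},{"travel":[0.0273,-0.1717,-0.0065],"dr":[0.0409,-0.0101,0.1526],"fingers":0.3},{"travel":[0.0302,-0.1898,-0.0071],"dr":[0.0452,-0.0111,0.1688],"fingers":0.3},{"travel":[0.0332,-0.2083,-0.0078],"dr":[0.0496,-0.0122,0.1852],"fingers":0.3},{"travel":[0.0361,-0.2265,-0.0085],"dr":[0.0539,-0.0133,0.2013],"fingers":0.3},{"travel":[0.0384,-0.2414,-0.0091],"dr":[0.0575,-0.0142,0.2146],"fingers":0.3},{"travel":[0.0404,-0.2536,-0.0095],"dr":[0.0604,-0.0149,0.2254],"fingers":0.3},{"travel":[0.0418,-0.2623,-0.0099],"dr":[0.0625,-0.0154,0.2331],"fingers":0.3},{"travel":[0.0428,-0.2685,-0.0101],"dr":[0.064,-0.0157,0.2387],"fingers":0.3},{"travel":[0.0432,-0.2712,-0.0102],"dr":[0.0646,-0.0159,0.2411],"fingers":0.3}]'
python3 -m crank '[{"travel":[0,0,0],"dr":[0,0,0],"fingers":0.3},{"travel":[0,0,0],"dr":[0,0,0],"fingers":0.3}]'
python3 n2.py pics/l.png 130 215
python3 -c "
from h import *
go2([.4442,-.3492,.1245],75,16.5);go2([.4442,-.3492,.067],75,16.5)"
```

```text
time_s: 12.58
tcp_pos: [0.4443, -0.3499, 0.1249]
tcp_rot: [[-0.926, 0.26, 0.275], [0.249, 0.966, -0.074], [-0.285, -0.0, -0.959]]
contact_force: [-0.2, 0.7, -2.2]
opening: 0.0571
finger_force: 106.4
time_s: 12.75
tcp_pos: [0.4444, -0.3488, 0.1249]
tcp_rot: [[-0.926, 0.258, 0.275], [0.248, 0.966, -0.073], [-0.284, 0.0, -0.959]]
contact_force: [0.4, 0.3, -2.4]
opening: 0.0569
finger_force: 106.4
scene red 525 u [-0.0067  0.0638  0.0894] v [-0.0223 -0.0075  0.0288] z [0.1653 0.1768 0.1868] pitch -2.24
scene back 502 u [0.1104 0.1277 0.1422] v [-0.0274 -0.0011  0.027 ] z [0.1421 0.1444 0.1458] pitch -1.31
scene all 1068 u [-0.0162  0.1084  0.1415] v [-0.0319 -0.0099  0.032 ] z [0.1416 0.1439 0.1461] pitch 0.31
top red 276 u [0.0349 0.0603 0.0882] v [-0.0197  0.0076  0.0247] z [0.1613 0.1764 0.1868] pitch 3.4
top back 186 u [0.1102 0.1248 0.1398] v [-0.0268  0.0009  0.0271] z [0.1405 0.1443 0.1488] pitch 0.98
top all 363 u [0.006  0.1128 0.1396] v [-0.0304  0.0114  0.0306] z [0.1396 0.1443 0.1499] pitch 0.47
[ 0.4445 -0.3487  0.125 ] [-0.45 -0.06 -2.27] 12.85 fwd yaw -14.95 q [ -54.9   22.1   99.    14.4   47.1 -138.7]
travel [0.0003, -0.0005, 0.0004] dr [0.0002, 0.0003, 0.0005] q [ -54.9   22.1   99.    14.4   47.1 -138.7] t 12.85 0.05712311482131789
travel [0.0167, -0.0005, 0.0555] dr [0.0002, 0.0003, 0.0005] q [ -54.9   22.1   99.    14.4   47.1 -138.7] t 12.85 0.05712311482131789
```

View pics/l.png

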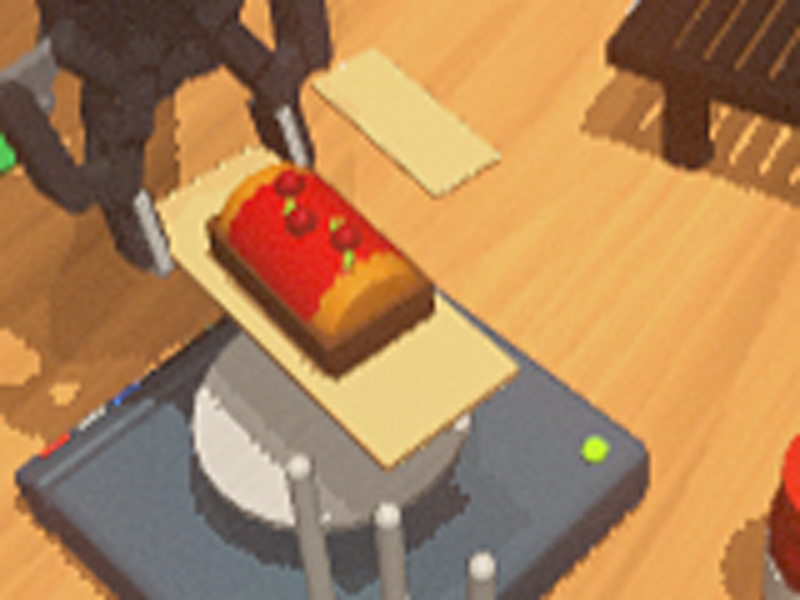

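The board hovers over the pan, level (pitch about 0°), with the cake centred on it and the pan under its middle at about (330,430). Note that this was my 11th picture, one over the limit of 10. From here I'll use numbers only.

```bash
python3 -m crank '[{"travel":[0.0009,0,0.003],"dr":[0,0,0],"fingers":0.3},{"travel":[0.0024,0,0.008],"dr":[0,0,0],"fingers":0.3},{"travel":[0.0045,0,0.015],"dr":[0,0,0],"fingers":0.3},{"travel":[0.0068,0,0.023],"dr":[0,0,0],"fingers":0.3},{"travel":[0.0092,0,0.031],"dr":[0,0,0],"fingers":0.3},{"travel":[0.0113,0,0.038],"dr":[0,0,0],"fingers":0.3},{"travel":[0.0134,0,0.045],"dr":[0,0,0],"fingers":0.3},{"travel":[0.0148,0,0.05],"dr":[0,0,0],"fingers":0.3},{"travel":[0.0157,0,0.053],"dr":[0,0,0],"fingers":0.3},{"travel":[0.0163,0,0.055],"dr":[0,0,0],"fingers":0.3},{"travel":[0.0166,0,0.056],"dr":[0,0,0],"fingers":0.3},{"travel":[0.0166,0,0.056],"dr":[0,0,0],"fingers":0.3},{"travel":[0.0166,0,0.056],"dr":[0,0,0],"fingers":0.3}]'
python3 -m crank '[{"travel":[0.0003,0,0.001],"dr":[0,0,0],"fingers":0.3},{"travel":[0.0006,0,0.002],"dr":[0,0,0],"fingers":0.3},{"travel":[0.0006,0,0.002],"dr":[0,0,0],"fingers":0.3},{"travel":[0.0006,0,0.002],"dr":[0,0,0],"fingers":0.3}]'
```

```text
time_s: 13.93
tcp_pos: [0.4446, -0.3495, 0.0668]
tcp_rot: [[-0.926, 0.259, 0.275], [0.248, 0.966, -0.074], [-0.285, -0.0, -0.959]]
contact_force: [0.2, -0.5, -1.5]
opening: 0.057
finger_force: 106.4
time_s: 14.27
tcp_pos: [0.4444, -0.3493, 0.0645]
tcp_rot: [[-0.926, 0.259, 0.275], [0.248, 0.966, -0.074], [-0.285, -0.0, -0.959]]
contact_force: [0.7, 0.2, -2.0]
opening: 0.0575
finger_force: 106.4
```

```bash
python3 -m crank '[{"travel":[0.0002,0,0.0005],"dr":[0,0,0],"fingers":0.3},{"travel":[0.0003,0,0.001],"dr":[0,0,0],"fingers":0.3},{"travel":[0.0003,0,0.001],"dr":[0,0,0],"fingers":0.3},{"travel":[0.0003,0,0.001],"dr":[0,0,0],"fingers":0.3}]'
python3 -m crank '[{"travel":[0.0002,0,0.0005],"dr":[0,0,0],"fingers":0.3},{"travel":[0.0003,0,0.001],"dr":[0,0,0],"fingers":0.3},{"travel":[0.0003,0,0.001],"dr":[0,0,0],"fingers":0.3},{"travel":[0.0003,0,0.001],"dr":[0,0,0],"fingers":0.3}]'; sed -i 's/^cv2.imwrite.*$//' n2.py; python3 n2.py x 0 0
```

```text
time_s: 14.6
tcp_pos: [0.4444, -0.3494, 0.0634]
tcp_rot: [[-0.926, 0.259, 0.275], [0.248, 0.966, -0.074], [-0.285, -0.0, -0.959]]
contact_force: [0.4, -0.5, -1.8]
opening: 0.0571
finger_force: 106.5
time_s: 14.93
tcp_pos: [0.4444, -0.3494, 0.0631]
tcp_rot: [[-0.926, 0.259, 0.275], [0.248, 0.966, -0.074], [-0.285, -0.0, -0.958]]
contact_force: [-5.2, 3.5, 8.2]
opening: 0.0569
finger_force: 107.4
scene red 502 u [-0.0083  0.0635  0.0887] v [-0.0216 -0.0069  0.0288] z [0.1039 0.1158 0.1255] pitch 1.88
scene back 423 u [0.1103 0.1288 0.1422] v [-0.0272  0.0021  0.0271] z [0.0819 0.0843 0.0859] pitch -0.13
scene all 1028 u [-0.0166  0.1033  0.1414] v [-0.0351 -0.0088  0.0343] z [0.0757 0.083  0.0861] pitch 1.27
top red 256 u [0.0341 0.0608 0.0879] v [-0.0198  0.0078  0.0252] z [0.1018 0.1146 0.1254] pitch -0.59
top back 187 u [0.1111 0.1264 0.1425] v [-0.0277  0.001   0.0277] z [0.0786 0.0841 0.0884] pitch -5.89
top all 456 u [0.0061 0.1017 0.1417] v [-0.0354  0.0148  0.0356] z [0.0718 0.0822 0.0886] pitch 1.29
[ 0.4445 -0.3494  0.0631] [-4.52  3.36  7.67] 15.0333 fwd yaw -14.98 q [ -54.9   27.6  101.8   16.9   38.9 -142.1]
```

```bash
python3 -m crank '[{"travel":[0,0,-0.0005],"dr":[0,0.005,0],"fingers":0.3},{"travel":[0,0,-0.0005],"dr":[0,0.01,0],"fingers":0.3},{"travel":[0,0,-0.0005],"dr":[0,0.015,0],"fingers":0.3},{"travel":[0,0,-0.0005],"dr":[0,0.015,0],"fingers":0.3}]'
python3 -m crank '[{"travel":[0,0,0],"dr":[0,0,0],"fingers":0.3},{"travel":[0,0,0],"dr":[0,0,0],"fingers":0.3},{"travel":[0,0,0],"dr":[0,0,0],"fingers":0.3}]' 20; python3 n2.py x 0 0
```

```text
time_s: 15.37
tcp_pos: [0.4445, -0.3496, 0.0634]
tcp_rot: [[-0.932, 0.259, 0.253], [0.249, 0.966, -0.069], [-0.262, -0.001, -0.965]]
contact_force: [-3.6, 2.1, 5.0]
opening: 0.0574
finger_force: 107.0
time_s: 15.62
tcp_pos: [0.4445, -0.3496, 0.0634]
tcp_rot: [[-0.932, 0.259, 0.253], [0.249, 0.966, -0.069], [-0.263, -0.001, -0.965]]
contact_force: [-3.0, 0.7, 5.5]
opening: 0.0571
finger_force: 107.1
scene red 514 u [-0.004   0.0644  0.0897] v [-0.0218 -0.0069  0.0285] z [0.1031 0.1148 0.1243] pitch 0.59
scene back 428 u [0.1106 0.1288 0.1428] v [-0.0272  0.0022  0.027 ] z [0.0796 0.0818 0.0836] pitch -1.5
scene all 1041 u [-0.0156  0.1034  0.1417] v [-0.035  -0.0085  0.0343] z [0.0756 0.0815 0.0838] pitch 0.2
top red 252 u [0.035  0.0613 0.0895] v [-0.019   0.0078  0.0249] z [0.0995 0.1135 0.1247] pitch -0.28
top back 190 u [0.1102 0.1256 0.1421] v [-0.027   0.0004  0.0277] z [0.0765 0.0816 0.0857] pitch 2.43
top all 433 u [0.0077 0.1038 0.1416] v [-0.0347  0.0145  0.0351] z [0.0718 0.0806 0.0863] pitch 0.89
[ 0.4445 -0.3496  0.0634] [-2.94  0.39  4.75] 15.7167 fwd yaw -15.0 q [ -54.5   27.9  100.9   14.9   40.3 -140. ]
```

```bash
python3 -m crank '[{"travel":[0,0,0],"dr":[0,0,0],"fingers":0.7},{"travel":[0,0,0],"dr":[0,0,0],"fingers":0.75},{"travel":[0,0,0],"dr":[0,0,0],"fingers":0.8},{"travel":[0,0,0],"dr":[0,0,0],"fingers":0.9},{"travel":[0,0,0],"dr":[0,0,0],"fingers":1},{"travel":[0,0,0],"dr":[0,0,0],"fingers":1},{"travel":[0,0,0],"dr":[0,0,0],"fingers":1},{"travel":[0,0,0],"dr":[0,0,0],"fingers":1}]'; python3 n2.py x 0 0
```

```text
time_s: 16.38
tcp_pos: [0.4443, -0.3493, 0.0628]
tcp_rot: [[-0.932, 0.259, 0.253], [0.25, 0.966, -0.068], [-0.262, -0.0, -0.965]]
contact_force: [1.2, 0.3, 0.4]
opening: 0.0854
finger_force: 0.0
scene red 511 u [-0.0125  0.0644  0.0893] v [-0.0216 -0.0069  0.0432] z [0.1032 0.1144 0.124 ] pitch 0.76
scene back 425 u [0.1103 0.1283 0.1427] v [-0.0268  0.0022  0.0268] z [0.0788 0.0812 0.083 ] pitch -1.41
scene all 1040 u [-0.0163  0.1034  0.1413] v [-0.035  -0.0092  0.0345] z [0.0755 0.081  0.083 ] pitch 0.2
top red 248 u [0.036  0.0618 0.0888] v [-0.0188  0.0075  0.0246] z [0.0993 0.1134 0.1242] pitch -1.12
top back 186 u [0.1102 0.1255 0.1422] v [-0.0278  0.0001  0.0275] z [0.0753 0.0807 0.0846] pitch -4.91
top all 438 u [0.0078 0.1023 0.1416] v [-0.0354  0.0143  0.0354] z [0.0719 0.0799 0.0858] pitch 1.1
[ 0.4443 -0.3493  0.0629] [-0.65 -0.16 -0.25] 16.4833 fwd yaw -15.0 q [ -54.5   27.9  100.9   14.9   40.3 -140. ]
```

```bash
python3 -m crank '[{"travel":[0,0,-0.005],"dr":[0,0,0],"fingers":1},{"travel":[0,0,-0.015],"dr":[0,0,0],"fingers":1},{"travel":[0,0,-0.03],"dr":[0,0,0],"fingers":1},{"travel":[0.01,0,-0.055],"dr":[0,0,0],"fingers":1},{"travel":[0.03,0,-0.085],"dr":[0,0,0],"fingers":1},{"travel":[0.06,0,-0.115],"dr":[0,0,0],"fingers":1},{"travel":[0.08,0,-0.14],"dr":[0,0,0],"fingers":1},{"travel":[0.08,0,-0.15],"dr":[0,0,0],"fingers":1},{"travel":[0.08,0,-0.15],"dr":[0,0,0],"fingers":1},{"travel":[0.08,0,-0.15],"dr":[0,0,0],"fingers":1}]'
python3 - <<'E'
from h import *
for n in("scene","top"):
    p=env.read_camera(n);W=cloud(p)
    for c in((.503,-.365),(.583,.019),(.569,.0975)):
        m,l,st=oak(p,W,zlo=.07,zhi=.092,c=c,r=.1)
        P=W[m]
        if len(P)>50:
            A=np.c_[P[:,:2],np.ones(len(P))];k=np.linalg.lstsq(A,P[:,2],rcond=None)[0];print(n,c,len(P),rect(P),np.median(P[:,2]).round(4),np.degrees(k[:2]).round(2))
    hsv=cv2.cvtColor(p['pixels'],cv2.COLOR_RGB2HSV)
    r=(W[...,2]>.092)&(W[...,2]<.135)&(np.hypot(W[...,0]-.503,W[...,1]+.365)<.07);print('cake',rect(W[r]),np.percentile(W[r][:,2],98))
print(env.sense()['contact_force'],env.sense()['time_s'])
E
```

```text
time_s: 17.32
tcp_pos: [0.3318, -0.3194, 0.1874]
tcp_rot: [[-0.932, 0.259, 0.254], [0.25, 0.966, -0.07], [-0.263, -0.002, -0.965]]
contact_force: [0.0, -0.4, -0.4]
opening: 0.0851
finger_force: 0.0
scene (0.503, -0.365) 105 (array([ 504.3, -366.6]), array([ 58.7, 159.5]), 73.97) 0.0814 [ 0.11 -0.44]
scene (0.583, 0.019) 97 (array([578.4,  35.9]), array([153.8, 114.9]), 6.72) 0.075 [0.27 0.24]
cake (array([ 506.5, -366.7]), array([46. , 82.4]), 72.8) 0.12389101803479856
top (0.503, -0.365) 511 (array([ 503.4, -366.7]), array([ 64.5, 160. ]), 74.84) 0.0809 [0.01 0.7 ]
top (0.583, 0.019) 753 (array([578.1,  49.3]), array([164.6, 123.7]), 3.62) 0.0753 [-0.03  0.08]
top (0.569, 0.0975) 735 (array([572.9,  69.3]), array([161.2, 119.6]), 7.23) 0.0755 [-0.04  0.09]
cake (array([ 504.6, -364. ]), array([46.6, 82.9]), 72.86) 0.12446636884457885
[-0.2927098   1.03252584  0.27390012] 17.4167
```

```bash
python3 -c "
from plant import env
print(env.hand_in())"
```

```text
the job is handed in; nothing more can be done
None
```

The berry loaf's board is on the scale pan, about 2 mm off centre and flat within 1°, with the cake still in its place; the other two cakes were not touched, and the job is handed in (17.4 s used), but I viewed 11 pictures where 10 were allowed.

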